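Wedge the handle into the cassette press and park it

TASK

Fit the red handle to the dark metal press plate: take it out of its white stand, put its tapered shank into the socket of the plate as it lies in the wood-framed tray, and push or tap it firmly home, so that friction alone holds it, but not so hard that the plate is damaged. Then lift the press by its handle alone and set it down gently, flat in the middle of the blue mat, and let go. Leave the red-lidded pots and the yellow cassettes where they are.

Things in the scene. Friction and masses are not known exactly. Their poses are not given: they have to be found in the camera images.
- handle_centre (a point): Centre of the red grip of the loose handle (0.12 kg): a plain upright cylinder 30 mm in diameter, 70 mm long, 35 mm above and below this point. z points up along the handle. At the start it hangs upright in the round hole (31 mm, shank free in it) of a fixed white stand, 80 x 80 x 60 mm high, its collar resting on the stand's top
- handle_collar (a point): Centre of the underside of the steel collar (42 mm in diameter, 6 mm thick) below the red grip; 41 mm below the grip's centre. z points up along the handle
- press_rim (a point): Centre of the socket's mouth, level with its rim; z points up. The grey round socket, 48 mm in diameter, 33 mm inside, stands on the middle of the press plate. In it four brass jaws form a bore with the shank's taper, 22 mm wide at their upper end. Their top is 2 to 24 mm below the rim, differently each time, so the shank begins to wedge anywhere from 30 to 8 mm of gap between collar and rim
- press_foot (a point): Centre of the plate's underside, 68 mm below the rim. From first touch the push grows over 4 to 9 mm, then the taper stops hard. Wedged with a push of 22 to 30 N the handle is home: friction holds it and it carries the plate, collar still 2 to 27 mm above the rim. Put in lightly it may slip out. Damaged if pressed onto the tray with over 42 N or the mat with over 60 N, its weight (7 N) included
- mat_top (a point): Centre of the upper face of the fixed blue parking mat, 160 x 120 mm and 4 mm thick, lying on the table; x is along its long side
- tray: Fixed wood-framed white tray: outside 166 x 126 x 12 mm, inside 150 x 110 mm, floor 4 mm above the table; origin at the centre of its underside, x along its long side. The plate lies loose in it and can slide some millimetres
- press: The press: a loose dark anodised aluminium plate 120 x 80 x 12 mm, long side along x, with the socket on its middle; 0.45 to 0.7 kg. Origin at the centre of the plate's underside, z up. Must not be gripped by the plate or socket
- handle: The whole handle: its origin is the tip of the tapered steel shank, 98 mm below the grip's centre. The shank is 57 mm long from tip to collar, 18 mm thick at the tip and 27 mm under the collar. z points up along the handle
- mat: The blue mat; origin at the centre of its underside
- pot_a_centre (a point): Centre of a specimen pot with a red lid, 60 mm in diameter and 62 mm high, standing on the table; leave alone
- pot_b_centre (a point): Centre of a second such pot; leave alone
- cassettes_centre (a point): Centre of a stack of three yellow cassettes, 40 x 28 x 20 mm, on the table; leave alone
Not all that is in view belongs to the job. What is shaped like the tray but purple is not meant.

How it is judged:
By the outcome, as a careful person would: the job done as asked, in the order asked, and still so for the second after the job is handed in, with the robot touching nothing.
It also fails if it takes over 64 s, if anything falls off the work surface, if the arm or the gripper's body presses on something with over 40 N, if the wrist force passes 120 N, or if a joint passes its speed limit or range.

ROBOT

A 7-joint arm with a two-finger parallel gripper is mounted at the origin on the work surface. World frame = base frame: x ahead of the robot, y to its left, z up, the work surface at z = 0. Lengths are in m, angles in rad, forces in N, time in s.
With the tool pointing down it reaches from about 0.4 to 0.85 m from the base axis. Payload 4.5 kg.
Tool frame: the origin (TCP) lies on the centre line of the jaws, within the pads' length; the fingertips stand 14 mm ahead of it and the grasp point (between the pads) lies 5 mm behind it; y points along the fingers, z is the direction in which the jaws open and shut, and the axes are right-handed (so a half turn about y gives the same grasp; the last joint's range is limited). The gripper opens to 88 mm and grips with 3 to 60 N. Pads are 18 mm wide; open, the fingers measure 123 mm over their backs; the gripper's body (75 mm by 187 mm) begins 45 mm behind the grasp point.
Start: joints at [1.375, 0.689, -0.195, 1.565, 0.157, 0.902, -0.215], TCP at [0.142, -0.609, 0.253] pointing down, gripper open.
Joint ranges: [-3.01, 3.01], [-0.46, 2.08], [-1.47, 1.51], [0.13, 2.56], [-1, 4.14], [0.04, 2.09], [-2.66, 2.66]. Speed limits (rad/s): [2.57, 2.57, 3.14, 3.14, 3.14, 3.14, 3.14].

INTERFACE

Orientations are given as a unit quaternion [x, y, z, w].
In Python, from plant import get_state, imaging, job gives the robot as it stands.
- The arm moves only by the tool send_rows, never from a script. Its argument "motion" is a list that holds one entry, the list of rows, each a list of 7 numbers: the turn, a rotation vector about the tool's x, y, z scaled (see below), then the shift along the tool's x, y, z scaled (see below), then the gripper's target within -1 to 1 (shut at 1, half-way at 0, fully open at -1). In form: [[[rx, ry, rz, tx, ty, tz, gripper], ...]]. A call has exactly 5 rows; each row shifts and turns the commanded pose from where the row before left it, along the tool's axes as they then stand; what a row does not reach is not made up. The controller multiplies each number of a shift by 0.02 m and each number of a turn by 0.08 rad. A row lasts 1/12 s, in which the tool goes at most 41.7 mm and 7.16 degrees, less where a joint would pass 70% of its speed; a pose out of reach is approached as far as the arm can. A call with a number of a shift or a turn outside -1 to 1 is refused whole. A call with a gripper value outside its range is refused whole. The fingers move at their own pace and stop on an object; "force" is the grip in N (left out, the last holds). Time passes only in rows, so rows that do not move let the fingers close, or fill a call up. It gives the time, the measured TCP pose, the force and the opening at its end, in the units of the state.
- get_state(): the state, without advancing time (a new reading comes with each control period).
- imaging.snapshot(name): name is "scene" or "top" or "wrist"; returns a dict with "img" (400x640x3 uint8, red, green, blue), "camera_matrix" (3x3 intrinsics, pixels), "R" (3x3) and "t" (3): a world point X has camera coordinates R X + t; the wrist camera has in their place "hand_eye" (4x4, takes a point from camera to tool coordinates, whose origin is the TCP and whose axes are the tool frame's). Camera axes: x right, y down, z forward; pixel columns grow to the right and rows downward; lengths in m; the calibration is good to about 2 mm. The wrist camera is an equidistant fisheye: a pixel r from the principal point sees the ray r / f radians off the axis. A picture is of the moment at which its call begins: read the wrist's pose just before it. There is no depth.
- job.finish_job(): hands the job in, once; it reports no verdict.
The state is a dict: "clock": time; "q": joint angles; "qd": joint speeds; "joint_torque": joint torques, N m; "tool_pos": TCP position; "eef_rot": TCP orientation; "contact_force": force on the tool from outside, world axes, zero at the start; "moment": the same for the moment, N m; "opening": opening from 0.0 (shut) to 1.0 (fully open).
Only numpy, scipy, OpenCV 4.12 (cv2) and the standard library are available. Lean on these libraries where they do the work, as an engineer would, in place of code of your own. Each camera call takes 0.05 s, during which the arm holds its last target.

## Working session

There is one attempt and no reset: what is moved stays moved. The work goes in short steps, Python scripts to look and compute and a tool call to move; the robot and the scene stay as the last step left them, time stands still between calls to the robot, and variables do not carry over. Pictures are saved under pics/ and viewed, and the job is handed in when it is done.

Besides the shell and the picture viewer there is one more tool, called after ">>>" as name(argument=value, ...), one argument or row to a line, values as JSON. send_rows: Moves the arm, as the interface text tells. Its arguments: {"type":"object","properties":{"motion":{"type":"array"},"force":{"type":"number"}},"required":["motion"]}

```bash
mkdir -p pics; ls
python3 - <<'E'
from plant import get_state, imaging
import cv2, json
print(get_state())
for n in ["scene","top","wrist"]:
    s=imaging.snapshot(n); cv2.imwrite(f"pics/{n}0.png",s["img"][:,:,::-1])
    print(n,{k:v for k,v in s.items() if k!="img"})
E
```

```text
pics
{'clock': 0.0, 'q': array([ 1.37479376,  0.68998657, -0.19450858,  1.56636787,  0.15732725,
        0.90248508, -0.21508963]), 'qd': array([-6.82740784e-04, -9.74088499e-04, -1.14380096e-03,  8.69486277e-05,
        3.31801042e-04,  1.05905547e-03,  2.34890265e-04]), 'joint_torque': array([-6.42583818e-04, -5.27555323e+01, -1.26679637e+00, -1.53423929e+01,
       -5.25728508e-02,  6.70232388e-03,  1.77998295e-04]), 'tool_pos': array([ 0.14216963, -0.60798281,  0.25190191]), 'eef_rot': array([-0.08123789,  0.70308128, -0.70179755,  0.08097725]), 'contact_force': array([-0.27751146,  0.52005259, -0.28000615]), 'moment': array([ 0.01969565,  0.02275331, -0.05017706]), 'opening': 1.001990428625008}
scene {'camera_matrix': array([[381.70898003,   0.        , 316.41222814],
       [  0.        , 381.70898003, 196.03358083],
       [  0.        ,   0.        ,   1.        ]]), 'R': array([[ 0.84235345,  0.53881532,  0.01089575],
       [ 0.38510514, -0.58766229, -0.71158068],
       [-0.37700755,  0.60359845, -0.70251991]]), 't': array([-0.49061161, -0.08812098,  1.10583517])}
top {'ca
[... 202 characters left out ...]
7483,  0.01131875],
       [-0.98630607,  0.02069161, -0.1636221 ],
       [ 0.16333469, -0.01490248, -0.98645816]]), 't': array([0.07266171, 0.5411434 , 1.24966414])}
wrist {'camera_matrix': array([[309.70691629,   0.        , 320.43010072],
       [  0.        , 309.70691629, 201.71190516],
       [  0.        ,   0.        ,   1.        ]]), 'hand_eye': array([[-2.00786077e-05,  9.63808984e-01,  2.66593776e-01,
        -6.82354927e-02],
       [-8.37514123e-04, -2.66593699e-01,  9.63808642e-01,
        -1.33473308e-01],
       [ 9.99999649e-01, -2.03924117e-04,  8.12556467e-04,
        -2.92790849e-04],
       [ 0.00000000e+00,  0.00000000e+00,  0.00000000e+00,
         1.00000000e+00]])}
```

View pics/scene0.png

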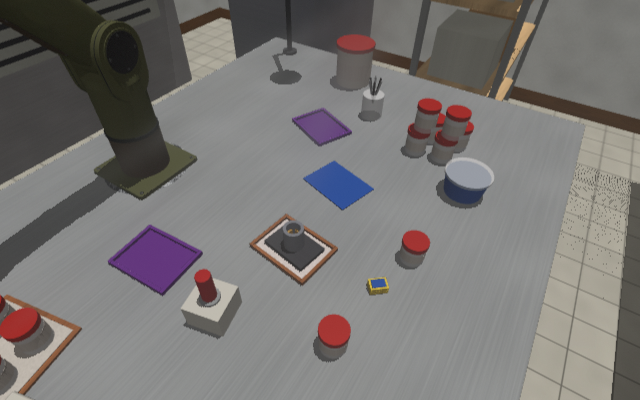

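View pics/top0.png

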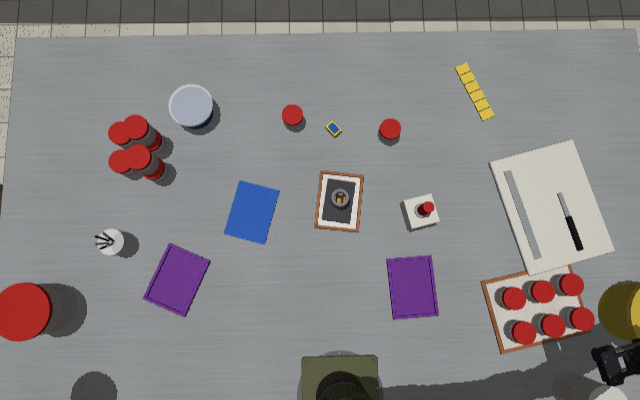

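View pics/wrist0.png

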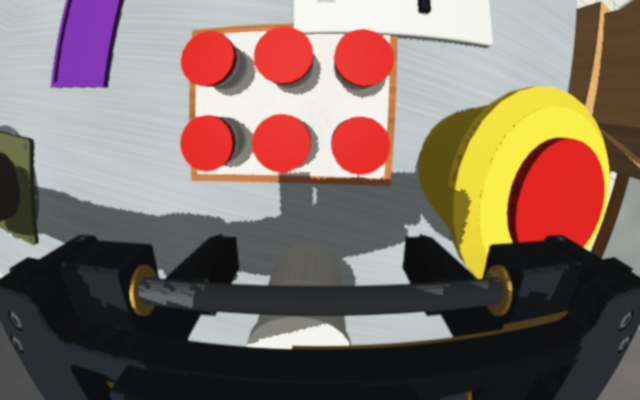

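Top view: the red handle in its white stand is at about (427,209), and the press in the wood-framed tray at (340,200). The blue mat is at (252,212). The purple trays at (413,287) and (177,280) are decoys, and the wood tray at (540,305) holds pots, so it is not meant.

```bash
cat > h.py <<'E'
import numpy as np, cv2
from scipy.spatial.transform import Rotation as Ro
from plant import get_state, imaging
def ray(s,px,st=None):
    K=s["camera_matrix"]; px=np.array(px,float)
    if "R" in s:
        d=np.linalg.inv(K)@np.array([px[0],px[1],1]); return -s["R"].T@s["t"], s["R"].T@d/np.linalg.norm(d)
    v=(px-K[:2,2])/K[0,0]; r=np.hypot(*v); d=np.array([*(v/max(r,1e-9)*np.sin(r)),np.cos(r)])
    H=s["hand_eye"]; Rt=Ro.from_quat(st["eef_rot"]).as_matrix()
    return st["tool_pos"]+Rt@H[:3,3], Rt@H[:3,:3]@d
def plane(s,px,z,st=None):
    o,d=ray(s,px,st); return o+d*(z-o[2])/d[2]
def proj(s,X,st=None):
    K=s["camera_matrix"]; X=np.array(X,float)
    if "R" in s: c=s["R"]@X+s["t"]; u=K@c; return u[:2]/u[2]
    H=s["hand_eye"]; Rt=Ro.from_quat(st["eef_rot"]).as_matrix()
    c=H[:3,:3].T@(Rt.T@(X-st["tool_pos"])-H[:3,3]); a=np.arctan2(np.hypot(c[0],c[1]),c[2])
    return K[:2,2]+K[0,0]*a*c[:2]/np.hypot(c[0],c[1])
def snap(n,f=None):
    st=get_state(); s=imaging.snapshot(n)
    if f: cv2.imwrite("pics/"+f,s["img"][:,:,::-1])
    return s,st
def hsv(s): return cv2.cvtColor(s["img"],cv2.COLOR_RGB2HSV)
def crop(s,x,y,w,k,f):
    c=s["img"][max(0,y-w):y+w,max(0,x-w):x+w]; cv2.imwrite("pics/"+f,cv2.resize(c,None,fx=k,fy=k,interpolation=cv2.INTER_CUBIC)[:,:,::-1])
def blobs(m,a=30):
    n,l,s,c=cv2.connectedComponentsWithStats(m.astype(np.uint8)); return [(i,s[i],c[i].round(1)) for i in range(1,n) if s[i][4]>a],l
def togo(tgt,yaw_dir=None):
    "rows needed (units) in tool axes for tgt TCP; yaw_dir: wanted world xy dir of the jaw axis z"
    st=get_state(); R=Ro.from_quat(st["eef_rot"]); d=R.inv().apply(np.array(tgt)-st["tool_pos"])
    print("pos",st["tool_pos"].round(4),"F",st["contact_force"].round(1),"open",round(st["opening"],3),"clk",round(st["clock"],2)); print("axes\n",R.as_matrix().round(3)); print("shift units",(d/0.02).round(2))
    return d
E
python3 - <<'E'
from h import *
s,_=snap("top"); t,_=snap("scene")
for nm,im in (("top",s),("scene",t)):
    h=hsv(im); r=((h[...,0]<6)|(h[...,0]>174))&(h[...,1]>150)&(h[...,2]>80)
    b=(h[...,0]>105)&(h[...,0]<122)&(h[...,1]>150)&(h[...,2]>90)
    for n,m in(("red",r),("blue",b)):
        B,l=blobs(m)
        for i,st,c in B: print(nm,n,c,st)
# blue mat
h=hsv(s); b=((h[...,0]>105)&(h[...,0]<122)&(h[...,1]>150)&(h[...,2]>90)); B,l=blobs(b); i=max(B,key=lambda q:q[1][4])[0]
c=cv2.findContours((l==i).astype(np.uint8),0,2)[0][0]; P=np.array([plane(s,p[0],.004)[:2] for p in c],np.float32)
print("mat",cv2.minAreaRect(P))
crop(s,380,200,64,6,"topc.png"); crop(t,260,260,90,4,"scenec.png")
E
```

```text
top red [292.  114.4] [282 105  21  20 334]
top red [127.7 129.5] [108 115  40  30 799]
top red [390.  128.5] [380 119  21  20 339]
top red [132.2 156.9] [109 131  52  42 959]
top red [155.1 171.9] [141 158  22  22 139]
top red [428.  206.8] [423 202  11  11  94]
top red [572.  284.5] [561 273  23  23 396]
top red [543.1 291.2] [532 281  23  22 399]
top red [ 22.7 311.4] [   0  283   50   58 2428]
top red [514.2 298.2] [504 288  22  22 399]
top red [582.6 318.7] [572 307  23  24 418]
top red [553.5 325.8] [543 315  23  23 420]
top red [524.3 332.8] [513 322  23  23 419]
top blue [333.3 127.7] [329 123  10  10  52]
top blue [251.4 212.1] [ 224  181   55   63 2292]
scene red [340.8  39.2] [337  36  10   8  33]
scene red [429.6 104.6] [418  99  24  12 224]
scene red [459.  111.7] [447 106  24  13 242]
scene red [440.8 118.5] [437 113   9  11  64]
scene red [469.1 127. ] [465 122   9  10  55]
scene red [416.  240.7] [403 231  27  21 430]
scene red [202.  275.9] [195 270  15  13 160]
scene red [ 18.2 323.6] [  0 307  38  34 867]
scene red [333.8 329.8] [318 315  32  31 779]
scene blue [339.  184.7] [ 310  162   63   47 1577]
scene blue [377.8 282.7] [371 279  14   8  83]
mat ((0.5016777515411377, 0.23801583051681519), (0.11912523210048676, 0.15683452785015106), 73.9012451171875)
```

View pics/topc.png

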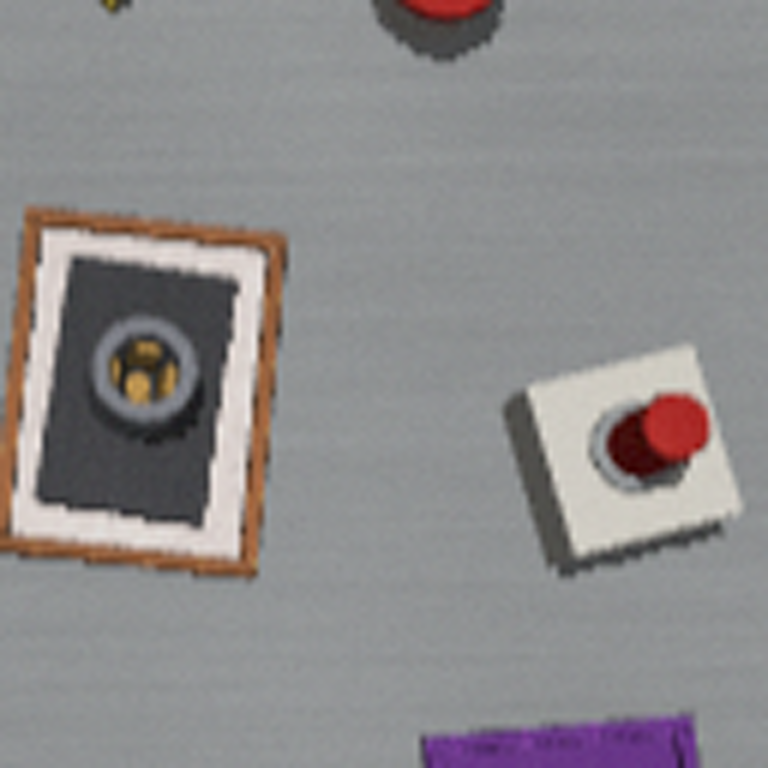

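View pics/scenec.png

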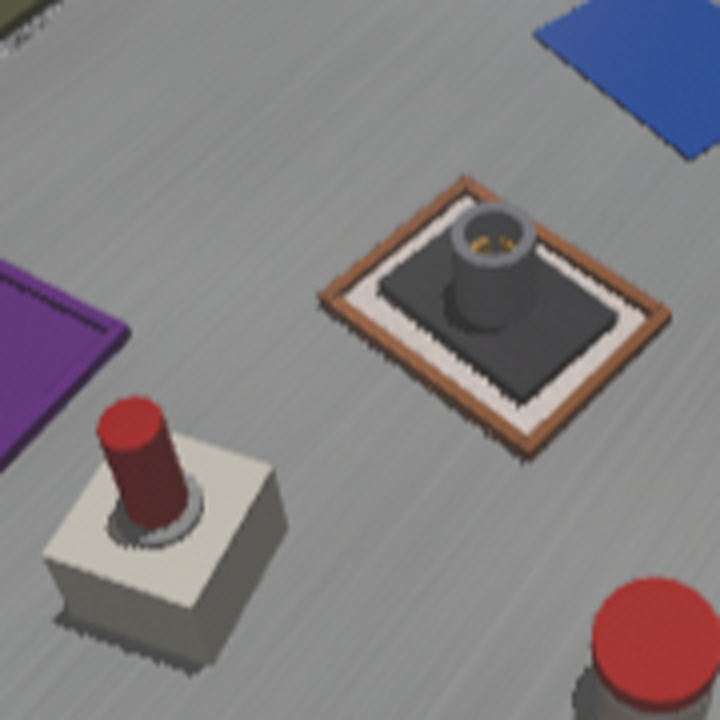

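Run:
```python
from h import *
s,_=snap("top"); t,_=snap("scene")
def tri(a,b):
    o1,d1=ray(s,a);o2,d2=ray(t,b)
    A=np.stack([d1,-d2],1); k=np.linalg.lstsq(A,o2-o1,rcond=None)[0]; p,q=o1+k[0]*d1,o2+k[1]*d2
    return (p+q)/2,np.linalg.norm(p-q)
off=-0.5
for n,a,b,z in (("handle",(428.2,206.5),(202.3,275),.136),("rim",(340,197.2),(293,228.2),.072)):
    print(n,tri(a,b),plane(s,a,z),plane(t,b,z))
for n,m in (("potA",(292,114.4)),("potB",(390,128.5))): print(n,plane(s,m,.062))
print("mat scene",plane(t,(339,184.7),.004),plane(s,(251.4,212.1),.004))
# plate corners in top image
cr=[(70,258),(238,283),(202,527),(37,498)]
P=np.array([plane(s,(x/6+315.6,y/6+135.6),.016)[:2] for x,y in cr]); print(P,P.mean(0)); print(np.diff(P,axis=0))
P=np.array([plane(s,(x/6+315.6,y/6+135.6),.06)[:2] for x,y in [(528,386),(693,346),(742,508),(577,558)]]); print("stand",P,P.mean(0))
togo([0,0,0])
```

```text
handle (array([ 0.48797032, -0.23392838,  0.1341441 ]), np.float64(0.002042994661331466)) [ 0.48835346 -0.23262394  0.136     ] [ 0.48844195 -0.23536371  0.136     ]
rim (array([ 0.5273368 , -0.01116217,  0.07011117]), np.float64(0.0010915919604272118)) [ 0.52745156 -0.01066441  0.072     ] [ 0.52793117 -0.01284045  0.072     ]
potA [0.76824992 0.11646742 0.062     ]
potB [ 0.72165558 -0.15842387  0.062     ]
mat scene [0.50822561 0.23135901 0.004     ] [0.50053525 0.23805305 0.004     ]
[[ 0.59083831  0.01995852]
 [ 0.57706224 -0.05971497]
 [ 0.46095435 -0.03843058]
 [ 0.47629539  0.03864534]] [ 0.52628757 -0.00988542]
[[-0.01377607 -0.07967349]
 [-0.11610789  0.02128439]
 [ 0.01534104  0.07707592]]
stand [[ 0.5180573  -0.18608478]
 [ 0.53501596 -0.26302863]
 [ 0.45990934 -0.28057422]
 [ 0.43879971 -0.20403468]] [ 0.48794557 -0.23343058]
pos [ 0.1423 -0.6085  0.2526] F [-0.5  0.7  0.4] open 1.006 clk 0.35
axes
 [[-0.974 -0.     0.228]
 [-0.228  0.    -0.974]
 [ 0.    -1.    -0.   ]]
shift units [ -0.    12.64 -31.24]
```

Run:
```python
from h import *
togo([.488,-.234,.215])
```

```text
pos [ 0.1423 -0.6085  0.2526] F [-0.5  0.7  0.4] open 1.006 clk 0.35
axes
 [[-0.974 -0.     0.228]
 [-0.228  0.    -0.974]
 [ 0.    -1.    -0.   ]]
shift units [-21.09   1.88 -14.29]
```

>>> send_rows(
  motion=[
    [[0,0,0,-0.9,0,-0.7,-1],[0,0,0,-1,0,-0.7,-1],[0,0,0,-1,0,-0.7,-1],[0,0,0,-1,0,-0.7,-1],[0,0,0,-1,0,-0.7,-1]],
  ],
  force=50,
)

```text
clock: 0.77
tool_pos: [0.2225, -0.5172, 0.2528]
eef_rot: [0.081, -0.702, 0.703, -0.081]
contact_force: [0.3, -0.3, 0.9]
opening: 0.999
```

>>> send_rows(
  motion=[
    [[0,0,0,-1,0,-0.7,-1],[0,0,0,-1,0,-0.7,-1],[0,0,0,-1,0,-0.7,-1],[0,0,0,-1,0,-0.7,-1],[0,0,0,-1,0,-0.7,-1]],
  ],
)

```text
clock: 1.18
tool_pos: [0.304, -0.4262, 0.2529]
eef_rot: [0.081, -0.702, 0.703, -0.081]
contact_force: [1.2, 0.2, -0.2]
opening: 1.003
```

>>> send_rows(
  motion=[
    [[0,0,0,-1,0,-0.7,-1],[0,0,0,-1,0,-0.7,-1],[0,0,0,-1,0,-0.7,-1],[0,0,0,-1,0,-0.7,-1],[0,0,0,-1,0,-0.7,-1]],
  ],
)

```text
clock: 1.6
tool_pos: [0.3855, -0.3353, 0.2529]
eef_rot: [0.081, -0.702, 0.703, -0.081]
contact_force: [0.9, -0.2, 0.4]
opening: 1.002
```

>>> send_rows(
  motion=[
    [[0,0,0,-1,0,-0.7,-1],[0,0,0,-1,0,-0.7,-1],[0,0,0,-1,0.5,-0.7,-1],[0,0,0,-1,0.5,-0.7,-1],[0,0,0,-0.5,0.5,-0.3,-1]],
  ],
)

```text
clock: 2.02
tool_pos: [0.4608, -0.2523, 0.2226]
eef_rot: [-0.082, 0.703, -0.702, 0.084]
contact_force: [0.1, 0.7, -0.8]
opening: 1.003
```

Run:
```python
from h import *
togo([.488,-.234,.215]); s,st=snap("wrist","w1.png"); print(st['q'],proj(s,[.488,-.234,.136],st))
```

```text
pos [ 0.4608 -0.2523  0.2226] F [ 0.1  0.7 -0.8] open 1.003 clk 2.02
axes
 [[-0.973  0.003  0.232]
 [-0.232  0.001 -0.973]
 [-0.003 -1.    -0.   ]]
shift units [-1.53  0.39 -0.58]
[ 0.50250043  0.60087317 -0.14117749  1.90107205  0.12917701  0.64634086
 -1.05406733] [304.61966866 170.83141828]
```

View pics/w1.png

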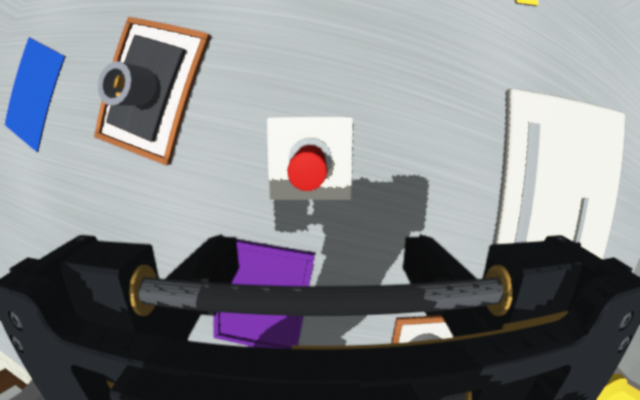

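The wrist view shows the handle's top disc at about (307,170), 2–3 px from the prediction. I'll refine from it.

```bash
cat >> h.py <<'E'
def redtop(s,near):
    h=hsv(s); r=((h[...,0]<6)|(h[...,0]>174))&(h[...,1]>150)&(h[...,2]>150)
    B,l=blobs(r); b=min(B,key=lambda q:np.hypot(*(q[2]-near)))
    c=max(cv2.findContours((l==b[0]).astype(np.uint8),0,1)[0],key=len)
    return np.array(cv2.fitEllipse(c)[0]),cv2.fitEllipse(c)
E
python3 - <<'E'
from h import *
s,st=snap("wrist"); print(togo([.488,-.234,.215])); e=redtop(s,(307,170)); print(e,plane(s,e[0],.136,st))
E
```

```text
pos [ 0.459  -0.2531  0.2214] F [ 0.2 -1.2  0.6] open 1.0 clk 2.12
axes
 [[-0.973 -0.002  0.232]
 [-0.232  0.002 -0.973]
 [ 0.001 -1.    -0.002]]
shift units [-1.63  0.32 -0.59]
[-0.03265722  0.0063808  -0.01182944]
(array([308.7578125 , 171.56758118]), ((308.7578125, 171.5675811767578), (38.05213165283203, 38.58760070800781), 1.1851190328598022)) [ 0.48830019 -0.2353762   0.136     ]
```

>>> send_rows(
  motion=[
    [[0,0,0,-0.8,0,-0.3,-1],[0,0,0,-0.8,0.3,-0.28,-1],[0,0,0,0,1,0,-1],[0,0,0,0,0,0,-1],[0,0,0,0,0,0,-1]],
  ],
)

```text
clock: 2.53
tool_pos: [0.4848, -0.2384, 0.1964]
eef_rot: [0.081, -0.703, 0.703, -0.079]
contact_force: [1.4, -0.2, -0.0]
opening: 1.001
```

Run:
```python
from h import *
s,st=snap("wrist","w2.png"); togo([.488,-.2347,.097]); p=proj(s,[.488,-.2347,.136],st); e=redtop(s,p); print(p,e,plane(s,e[0],.136,st))
```

```text
pos [ 0.4853 -0.2385  0.197 ] F [ 0.4 -0.4  1.4] open 1.002 clk 2.58
axes
 [[-0.974 -0.002  0.225]
 [-0.225 -0.001 -0.974]
 [ 0.002 -1.     0.001]]
shift units [-0.18  5.   -0.16]
[316.34447919 217.001597  ] (array([317.11386108, 199.94000244]), ((317.1138610839844, 199.94000244140625), (6.282434463500977, 22.372398376464844), 90.83442687988281)) [ 0.4994783  -0.23259926  0.136     ]
```

>>> send_rows(
  motion=[
    [[0,0,0,-0.18,0.5,-0.16,-1],[0,0,0,0,1,0,-1],[0,0,0,0,1,0,-1],[0,0,0,0,1,0,-1],[0,0,0,0,0.5,0,-1]],
  ],
)

```text
clock: 3.0
tool_pos: [0.4885, -0.2329, 0.1151]
eef_rot: [-0.082, 0.703, -0.702, 0.08]
contact_force: [-0.2, 0.0, -0.4]
opening: 0.998
```

>>> send_rows(
  motion=[
    [[0,0,0,0,0.5,0,-1],[0,0,0,0,0.5,0,-1],[0,0,0,0,0,0,-1],[0,0,0,0,0,0,-1],[0,0,0,0,0,0,-1]],
  ],
)

```text
clock: 3.42
tool_pos: [0.49, -0.2331, 0.0973]
eef_rot: [0.081, -0.702, 0.703, -0.081]
contact_force: [1.0, 0.5, -0.1]
opening: 0.997
```

Run:
```python
from h import *
togo([.488,-.2347,.097]); s,st=snap("wrist","w3.png"); t,_=snap("scene"); crop(t,210,280,60,6,"s3.png")
```

```text
pos [ 0.49   -0.2331  0.0973] F [ 1.   0.5 -0.1] open 0.997 clk 3.42
axes
 [[-0.974  0.001  0.228]
 [-0.228 -0.001 -0.974]
 [-0.001 -1.     0.001]]
shift units [0.11 0.02 0.06]
```

View pics/w3.png

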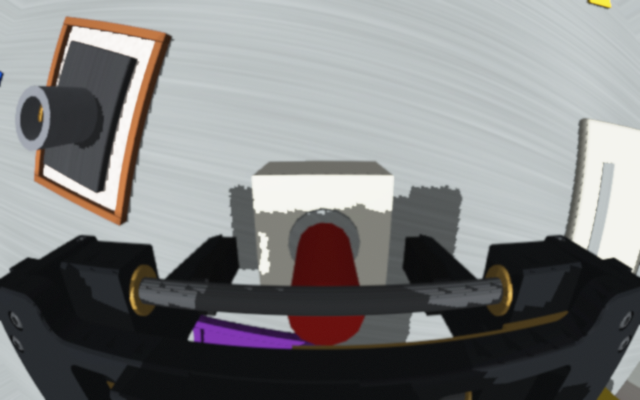

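View pics/s3.png

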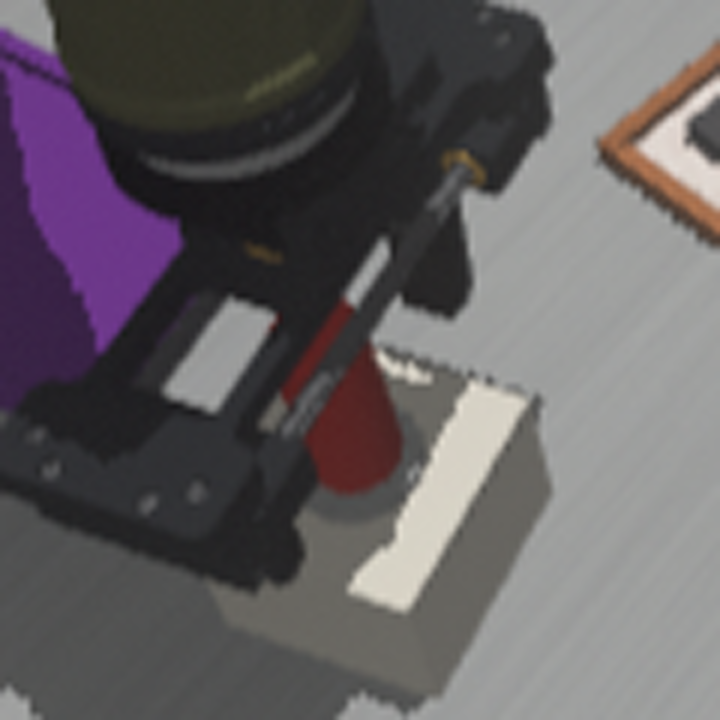

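The handle stands between the fingers, at about (325,260) in the wrist view against a jaw centre of 320. Closing.

>>> send_rows(
  motion=[
    [[0,0,0,0.1,0,0.05,-1],[0,0,0,0,0,0,1],[0,0,0,0,0,0,1],[0,0,0,0,0,0,1],[0,0,0,0,0,0,1]],
  ],
  force=60,
)

```text
clock: 3.93
tool_pos: [0.4878, -0.2343, 0.0968]
eef_rot: [0.081, -0.702, 0.702, -0.081]
contact_force: [0.3, 0.2, 1.0]
opening: 0.722
```

>>> send_rows(
  motion=[
    [[0,0,0,0,0,0,1],[0,0,0,0,0,0,1],[0,0,0,0,0,0,1],[0,0,0,0,0,0,1],[0,0,0,0,0,0,1]],
  ],
)

```text
clock: 4.35
tool_pos: [0.4879, -0.2343, 0.0967]
eef_rot: [0.081, -0.702, 0.703, -0.081]
contact_force: [-0.2, -0.0, 0.0]
opening: 0.345
```

Run:
```python
from h import *
togo([.488,-.2347,.097])
```

```text
pos [ 0.4879 -0.2343  0.0967] F [-0.2 -0.   0. ] open 0.345 clk 4.35
axes
 [[-0.974  0.     0.228]
 [-0.228 -0.    -0.974]
 [-0.    -1.     0.   ]]
shift units [-0.   -0.01  0.02]
```

>>> send_rows(
  motion=[
    [[0,0,0,0,-0.3,0,1],[0,0,0,0,-0.7,0,1],[0,0,0,0,-1,0,1],[0,0,0,0,-1,0,1],[0,0,0,0,-1,0,1]],
  ],
)

```text
clock: 4.77
tool_pos: [0.4874, -0.2341, 0.1777]
eef_rot: [-0.081, 0.703, -0.702, 0.081]
contact_force: [0.5, 0.4, -1.5]
opening: 0.33
```

>>> send_rows(
  motion=[
    [[0,0,0,0,-0.7,0,1],[0,0,0,0,-0.3,0,1],[0,0,0,0,0,0,1],[0,0,0,0,0,0,1],[0,0,0,0,0,0,1]],
  ],
)

```text
clock: 5.18
tool_pos: [0.4871, -0.234, 0.1958]
eef_rot: [-0.082, 0.703, -0.702, 0.08]
contact_force: [-0.3, -0.2, -0.9]
opening: 0.329
```

Run:
```python
from h import *
togo([.527,-.0115,.195]); s,st=snap("wrist","w4.png"); t,_=snap("scene","s4.png"); print(proj(s,[.527,-.0115,.072],st))
```

```text
pos [ 0.4871 -0.234   0.1958] F [-0.3 -0.2 -0.9] open 0.329 clk 5.18
axes
 [[-0.974 -0.002  0.228]
 [-0.228  0.001 -0.974]
 [ 0.002 -1.    -0.001]]
shift units [ -4.48   0.04 -10.38]
[106.95355357 109.79487523]
```

View pics/w4.png

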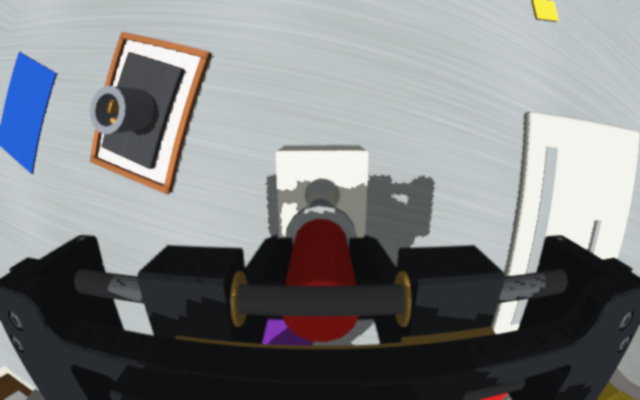

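View pics/s4.png

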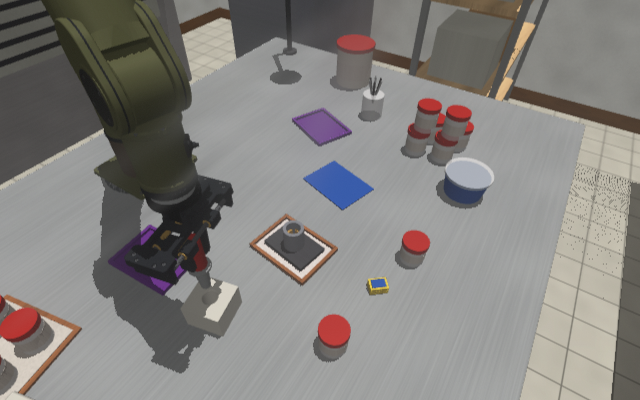

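>>> send_rows(
  motion=[
    [[0,0,0,-0.2,0,-0.5,1],[0,0,0,-0.43,0,-1,1],[0,0,0,-0.43,0,-1,1],[0,0,0,-0.43,0,-1,1],[0,0,0,-0.43,0,-1,1]],
  ],
)

```text
clock: 5.7
tool_pos: [0.5046, -0.1358, 0.1962]
eef_rot: [-0.082, 0.703, -0.702, 0.081]
contact_force: [0.2, 1.0, -2.7]
opening: 0.322
```

>>> send_rows(
  motion=[
    [[0,0,0,-0.43,0,-1,1],[0,0,0,-0.43,0,-1,1],[0,0,0,-0.43,0,-1,1],[0,0,0,-0.43,0,-1,1],[0,0,0,-0.3,0,-0.7,1]],
  ],
)

```text
clock: 6.12
tool_pos: [0.5226, -0.0335, 0.1963]
eef_rot: [-0.082, 0.703, -0.702, 0.082]
contact_force: [-0.1, -0.0, -1.5]
opening: 0.326
```

>>> send_rows(
  motion=[
    [[0,0,0,-0.3,0,-0.7,1],[0,0,0,-0.2,0,-0.3,1],[0,0,0,-0.1,0,-0.18,1],[0,0,0,0,0,0,1],[0,0,0,0,0,0,1]],
  ],
)

```text
clock: 6.53
tool_pos: [0.5287, -0.0122, 0.1965]
eef_rot: [0.081, -0.702, 0.703, -0.081]
contact_force: [0.4, -0.6, -1.6]
opening: 0.326
```

Run:
```python
from h import *
togo([.527,-.0115,.195]); s,st=snap("wrist","w5.png"); t,_=snap("scene"); u,_=snap("top"); print(proj(s,[.527,-.0115,.072],st),proj(t,[.527,-.0115,.072]))
crop(t,290,215,60,6,"s5.png");crop(u,340,195,50,7,"t5.png"); crop(s,320,180,100,4,"w5c.png")
```

```text
pos [ 0.5287 -0.0122  0.1965] F [ 0.4 -0.6 -1.6] open 0.326 clk 6.53
axes
 [[-0.974 -0.001  0.227]
 [-0.227 -0.001 -0.974]
 [ 0.001 -1.     0.001]]
shift units [ 0.07  0.08 -0.05]
[319.23264885 199.73700407] [293.00405887 227.64107063]
```

View pics/w5c.png

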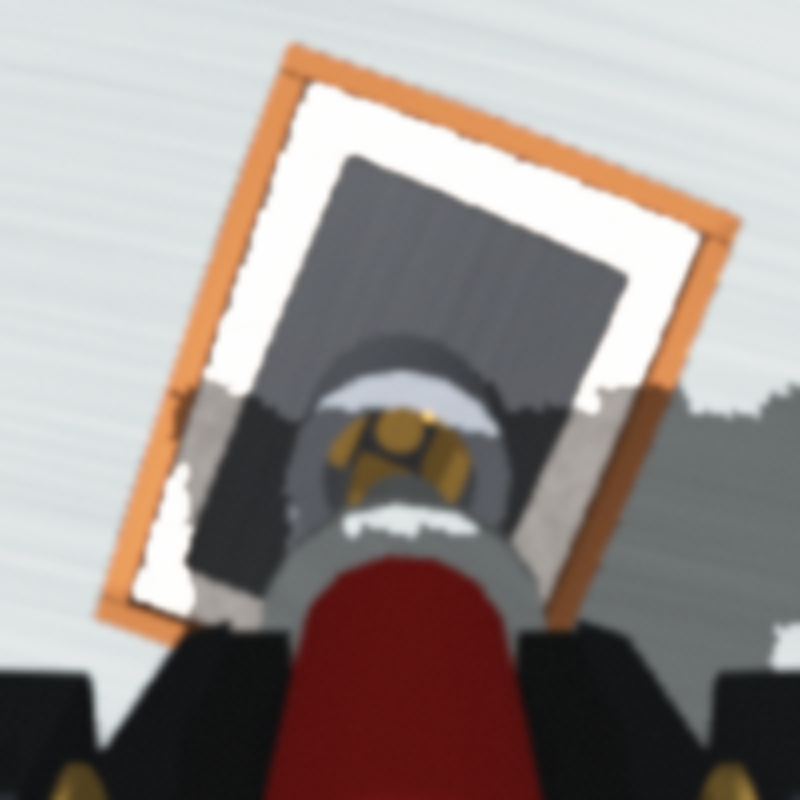

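View pics/s5.png

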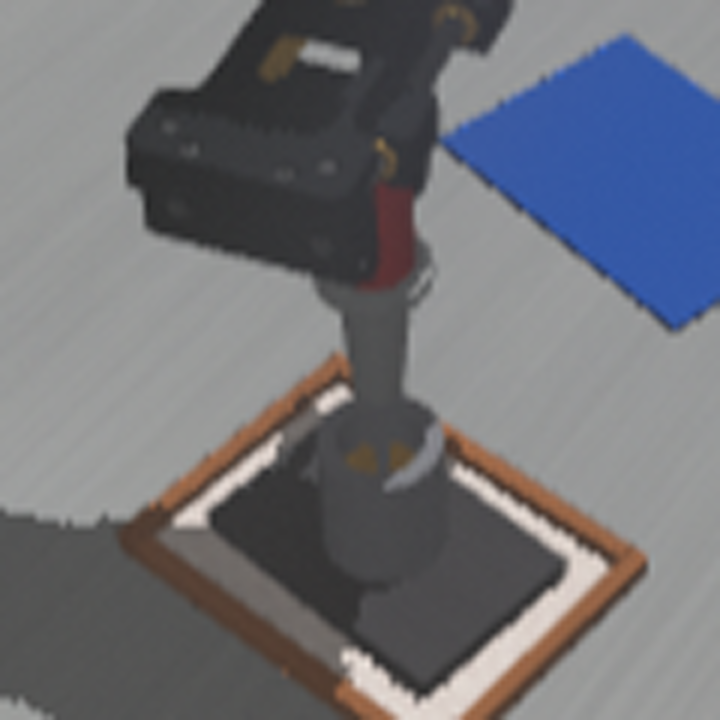

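View pics/t5.png

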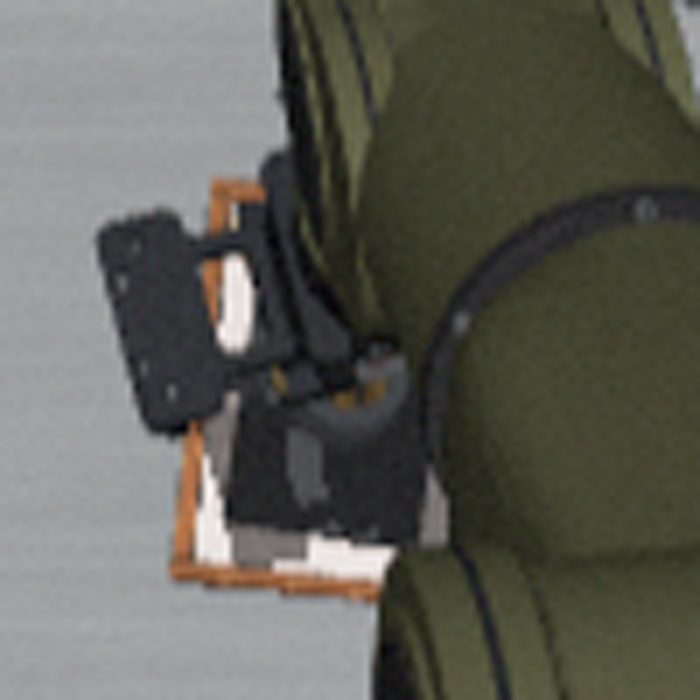

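Wrist crop: socket outline is centred at about (320,200) px full-frame, against a prediction of (319,200), and the shank is in line with it. Lowering with force checks.

>>> send_rows(
  motion=[
    [[0,0,0,0.05,0.5,-0.03,1],[0,0,0,0,0.8,0,1],[0,0,0,0,0.7,0,1],[0,0,0,0,0.4,0,1],[0,0,0,0,0.1,0,1]],
  ],
)

```text
clock: 7.1
tool_pos: [0.5269, -0.0118, 0.1455]
eef_rot: [0.082, -0.702, 0.703, -0.08]
contact_force: [-0.6, -0.3, -1.2]
opening: 0.328
```

>>> send_rows(
  motion=[
    [[0,0,0,0,0,0,1],[0,0,0,0,0.05,0,1],[0,0,0,0,0.05,0,1],[0,0,0,0,0,0,1],[0,0,0,0,0,0,1]],
  ],
)

```text
clock: 7.52
tool_pos: [0.5281, -0.0111, 0.1451]
eef_rot: [0.081, -0.702, 0.702, -0.081]
contact_force: [0.0, -0.3, -1.4]
opening: 0.327
```

Run:
```python
from h import *
togo([.527,-.0115,.14]); s,st=snap("wrist"); t,_=snap("scene")
crop(t,290,225,50,7,"s6.png"); crop(s,320,200,90,4,"w6c.png")
```

```text
pos [ 0.5281 -0.0111  0.1451] F [ 0.  -0.3 -1.4] open 0.327 clk 7.52
axes
 [[-0.974  0.001  0.228]
 [-0.228 -0.    -0.974]
 [-0.001 -1.     0.   ]]
shift units [0.06 0.26 0.01]
```

View pics/s6.png

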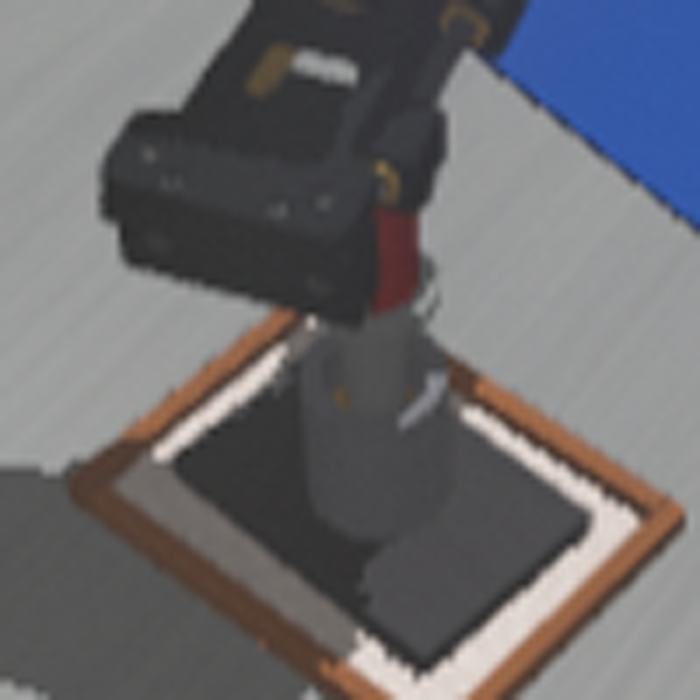

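View pics/w6c.png

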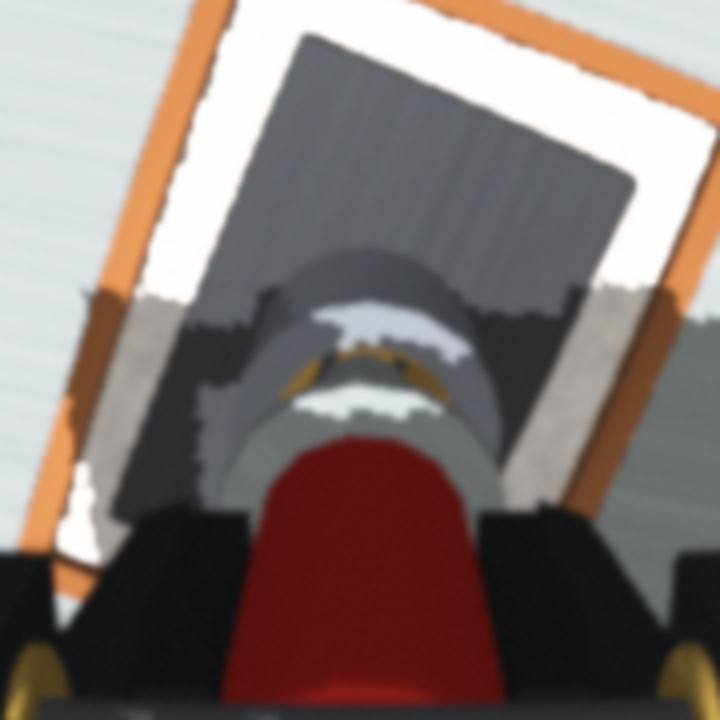

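The shank is inside the socket mouth and centred, with no contact force. Feeling down in steps of about 2.5 mm.

>>> send_rows(
  motion=[
    [[0,0,0,0,0.05,0,1],[0,0,0,0,0.05,0,1],[0,0,0,0,0.05,0,1],[0,0,0,0,0.05,0,1],[0,0,0,0,0,0,1]],
  ],
)

```text
clock: 8.03
tool_pos: [0.5277, -0.0111, 0.1404]
eef_rot: [0.081, -0.702, 0.702, -0.081]
contact_force: [-0.3, 0.4, -1.7]
opening: 0.324
```

>>> send_rows(
  motion=[
    [[0,0,0,0,0.03,0,1],[0,0,0,0,0.03,0,1],[0,0,0,0,0.03,0,1],[0,0,0,0,0.03,0,1],[0,0,0,0,0,0,1]],
  ],
)

```text
clock: 8.45
tool_pos: [0.5278, -0.0111, 0.1382]
eef_rot: [0.081, -0.702, 0.702, -0.081]
contact_force: [0.1, -0.4, -0.5]
opening: 0.326
```

>>> send_rows(
  motion=[
    [[0,0,0,0,0.03,0,1],[0,0,0,0,0.03,0,1],[0,0,0,0,0.03,0,1],[0,0,0,0,0.03,0,1],[0,0,0,0,0,0,1]],
  ],
)

```text
clock: 8.87
tool_pos: [0.5277, -0.0111, 0.1358]
eef_rot: [0.081, -0.702, 0.702, -0.081]
contact_force: [-0.2, -0.2, -1.9]
opening: 0.328
```

>>> send_rows(
  motion=[
    [[0,0,0,0,0.03,0,1],[0,0,0,0,0.03,0,1],[0,0,0,0,0.03,0,1],[0,0,0,0,0.03,0,1],[0,0,0,0,0,0,1]],
  ],
)

```text
clock: 9.28
tool_pos: [0.5278, -0.0111, 0.1334]
eef_rot: [0.081, -0.702, 0.702, -0.081]
contact_force: [-0.1, 0.3, -1.7]
opening: 0.326
```

>>> send_rows(
  motion=[
    [[0,0,0,0,0.03,0,1],[0,0,0,0,0.03,0,1],[0,0,0,0,0.03,0,1],[0,0,0,0,0,0,1],[0,0,0,0,0,0,1]],
  ],
)

```text
clock: 9.7
tool_pos: [0.5278, -0.0111, 0.1317]
eef_rot: [0.081, -0.702, 0.702, -0.081]
contact_force: [-0.3, 0.1, -0.8]
opening: 0.327
```

>>> send_rows(
  motion=[
    [[0,0,0,0,0.03,0,1],[0,0,0,0,0.03,0,1],[0,0,0,0,0.03,0,1],[0,0,0,0,0,0,1],[0,0,0,0,0,0,1]],
  ],
)

```text
clock: 10.12
tool_pos: [0.5278, -0.0111, 0.1299]
eef_rot: [0.081, -0.702, 0.702, -0.081]
contact_force: [-0.0, 0.8, -1.1]
opening: 0.326
```

>>> send_rows(
  motion=[
    [[0,0,0,0,0.03,0,1],[0,0,0,0,0.03,0,1],[0,0,0,0,0.03,0,1],[0,0,0,0,0,0,1],[0,0,0,0,0,0,1]],
  ],
)

```text
clock: 10.53
tool_pos: [0.5278, -0.0111, 0.1281]
eef_rot: [0.081, -0.702, 0.702, -0.081]
contact_force: [0.1, 0.2, -1.6]
opening: 0.327
```

>>> send_rows(
  motion=[
    [[0,0,0,0,0.03,0,1],[0,0,0,0,0.03,0,1],[0,0,0,0,0.03,0,1],[0,0,0,0,0,0,1],[0,0,0,0,0,0,1]],
  ],
)

```text
clock: 10.95
tool_pos: [0.5278, -0.0111, 0.1262]
eef_rot: [0.081, -0.702, 0.702, -0.081]
contact_force: [0.4, -0.6, -1.6]
opening: 0.329
```

>>> send_rows(
  motion=[
    [[0,0,0,0,0.03,0,1],[0,0,0,0,0.03,0,1],[0,0,0,0,0.03,0,1],[0,0,0,0,0,0,1],[0,0,0,0,0,0,1]],
  ],
)

```text
clock: 11.37
tool_pos: [0.5278, -0.0112, 0.1245]
eef_rot: [0.081, -0.702, 0.703, -0.081]
contact_force: [0.2, -1.3, -1.2]
opening: 0.326
```

>>> send_rows(
  motion=[
    [[0,0,0,0,0.03,0,1],[0,0,0,0,0.03,0,1],[0,0,0,0,0.03,0,1],[0,0,0,0,0,0,1],[0,0,0,0,0,0,1]],
  ],
)

```text
clock: 11.78
tool_pos: [0.5277, -0.0112, 0.1227]
eef_rot: [0.081, -0.702, 0.703, -0.081]
contact_force: [-0.2, -1.8, -0.8]
opening: 0.327
```

>>> send_rows(
  motion=[
    [[0,0,0,0,0.03,0,1],[0,0,0,0,0.03,0,1],[0,0,0,0,0.03,0,1],[0,0,0,0,0,0,1],[0,0,0,0,0,0,1]],
  ],
)

```text
clock: 12.2
tool_pos: [0.5277, -0.0112, 0.1208]
eef_rot: [0.081, -0.702, 0.703, -0.081]
contact_force: [-0.5, -2.1, -2.1]
opening: 0.33
```

>>> send_rows(
  motion=[
    [[0,0,0,0,0.03,0.02,1],[0,0,0,0,0.03,0.02,1],[0,0,0,0,0.03,0,1],[0,0,0,0,0,0,1],[0,0,0,0,0,0,1]],
  ],
)

```text
clock: 12.62
tool_pos: [0.5277, -0.0116, 0.119]
eef_rot: [-0.081, 0.703, -0.702, 0.081]
contact_force: [-0.9, -0.4, -1.9]
opening: 0.324
```

Run:
```python
from h import *
togo([.527,-.0115,.12]); s,st=snap("wrist"); print(st['contact_force'],st['moment']);t,_=snap("scene")
crop(t,290,225,50,7,"s7.png"); crop(s,320,200,90,4,"w7c.png")
```

```text
pos [ 0.5277 -0.0116  0.119 ] F [-0.9 -0.4 -1.9] open 0.324 clk 12.62
axes
 [[-0.974 -0.001  0.228]
 [-0.228  0.    -0.974]
 [ 0.001 -1.    -0.   ]]
shift units [ 0.03 -0.05 -0.01]
[-0.94914381 -0.42684305 -1.89826018] [-0.01570577  0.30165154  0.01891559]
```

View pics/s7.png

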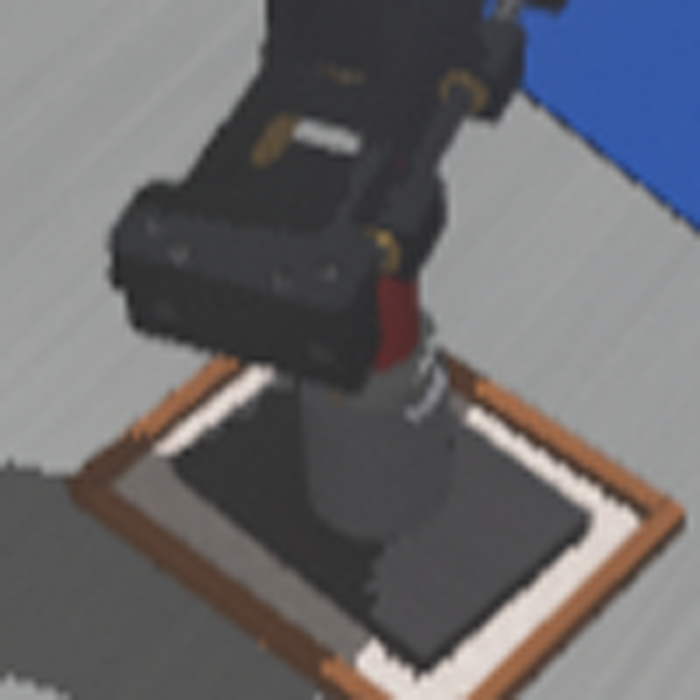

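View pics/w7c.png

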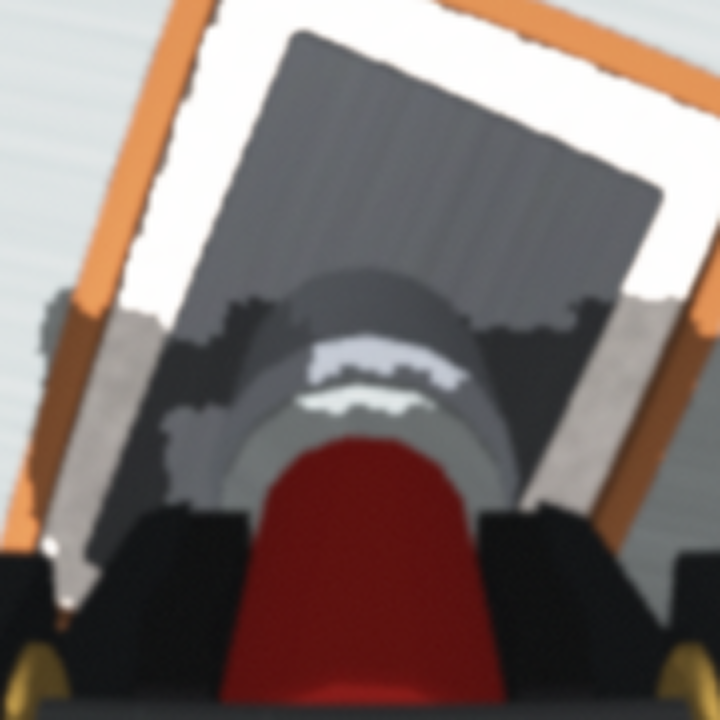

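>>> send_rows(
  motion=[
    [[0,0,0,0.02,0.02,0,1],[0,0,0,0.01,0.03,0,1],[0,0,0,0,0.03,0,1],[0,0,0,0,0,0,1],[0,0,0,0,0,0,1]],
  ],
)

```text
clock: 13.13
tool_pos: [0.5275, -0.0117, 0.1176]
eef_rot: [-0.081, 0.703, -0.702, 0.081]
contact_force: [-1.2, 1.0, 1.1]
opening: 0.331
```

>>> send_rows(
  motion=[
    [[0,0,0,0,0.02,0,1],[0,0,0,0,0.02,0,1],[0,0,0,0,0.02,0,1],[0,0,0,0,0,0,1],[0,0,0,0,0,0,1]],
  ],
)

```text
clock: 13.55
tool_pos: [0.5276, -0.0118, 0.1165]
eef_rot: [-0.081, 0.702, -0.702, 0.081]
contact_force: [-0.9, 2.1, 5.1]
opening: 0.327
```

>>> send_rows(
  motion=[
    [[0,0,0,0.01,0.02,-0.01,1],[0,0,0,0,0.02,-0.01,1],[0,0,0,0,0.02,0,1],[0,0,0,0,0,0,1],[0,0,0,0,0,0,1]],
  ],
)

```text
clock: 13.97
tool_pos: [0.5276, -0.0117, 0.1155]
eef_rot: [0.081, -0.702, 0.703, -0.081]
contact_force: [-1.9, 0.8, 6.5]
opening: 0.328
```

>>> send_rows(
  motion=[
    [[0,0,0,0.02,0.02,0,1],[0,0,0,0.02,0.02,0,1],[0,0,0,0,0.02,0,1],[0,0,0,0,0,0,1],[0,0,0,0,0,0,1]],
  ],
)

```text
clock: 14.38
tool_pos: [0.5274, -0.0118, 0.1147]
eef_rot: [0.08, -0.702, 0.703, -0.082]
contact_force: [-0.7, 1.5, 8.9]
opening: 0.327
```

Run:
```python
from h import *
togo([.527,-.0115,.12]);st=get_state(); print(st['contact_force'],st['moment'])
```

```text
pos [ 0.5274 -0.0118  0.1147] F [-0.7  1.5  8.9] open 0.327 clk 14.38
axes
 [[-0.974  0.002  0.228]
 [-0.228  0.    -0.974]
 [-0.002 -1.     0.   ]]
shift units [ 0.01 -0.27 -0.02]
[-0.74049232  1.50756504  8.9435621 ] [ 0.4267253   0.31740812 -0.03431654]
```

>>> send_rows(
  motion=[
    [[0,0,0,0,0.02,0,1],[0,0,0,0,0.02,0,1],[0,0,0,0,0.02,0,1],[0,0,0,0,0,0,1],[0,0,0,0,0,0,1]],
  ],
)

```text
clock: 14.8
tool_pos: [0.5274, -0.0117, 0.1138]
eef_rot: [0.08, -0.702, 0.703, -0.082]
contact_force: [-1.4, 1.3, 11.9]
opening: 0.328
```

>>> send_rows(
  motion=[
    [[0,0,0,0,0.02,0,1],[0,0,0,0,0.02,0,1],[0,0,0,0,0.02,0,1],[0,0,0,0,0,0,1],[0,0,0,0,0,0,1]],
  ],
)

```text
clock: 15.22
tool_pos: [0.5275, -0.0118, 0.1129]
eef_rot: [0.08, -0.702, 0.703, -0.082]
contact_force: [-2.0, 1.3, 15.3]
opening: 0.329
```

>>> send_rows(
  motion=[
    [[0,0,0,0,0.02,0,1],[0,0,0,0,0.02,0,1],[0,0,0,0,0.02,0,1],[0,0,0,0,0,0,1],[0,0,0,0,0,0,1]],
  ],
)

```text
clock: 15.63
tool_pos: [0.5275, -0.0118, 0.112]
eef_rot: [0.08, -0.702, 0.703, -0.082]
contact_force: [-2.7, 1.9, 18.0]
opening: 0.327
```

>>> send_rows(
  motion=[
    [[0,0,0,0,0.02,0,1],[0,0,0,0,0.02,0,1],[0,0,0,0,0.01,0,1],[0,0,0,0,0,0,1],[0,0,0,0,0,0,1]],
  ],
)

```text
clock: 16.05
tool_pos: [0.5277, -0.0117, 0.1119]
eef_rot: [0.08, -0.702, 0.703, -0.082]
contact_force: [-4.4, 1.3, 27.1]
opening: 0.329
```

The push grew from TCP z≈0.118 and stopped hard at 0.112 with about 28 N. That is within 22–30 N and below the damage limit. Lifting slowly.

>>> send_rows(
  motion=[
    [[0,0,0,0,-0.15,0,1],[0,0,0,0,-0.1,0,1],[0,0,0,0,-0.1,0,1],[0,0,0,0,-0.15,0,1],[0,0,0,0,-0.2,0,1]],
  ],
)

```text
clock: 16.47
tool_pos: [0.5257, -0.0121, 0.1226]
eef_rot: [0.082, -0.702, 0.703, -0.08]
contact_force: [0.0, -0.7, -6.9]
opening: 0.327
```

Run:
```python
from h import *
togo([.527,-.0115,.12]); s,st=snap("wrist"); print(st['contact_force'],st['moment']);t,_=snap("scene")
crop(t,290,225,50,7,"s8.png"); crop(s,320,200,90,4,"w8c.png")
```

```text
pos [ 0.5257 -0.0121  0.1226] F [ 0.  -0.7 -6.9] open 0.327 clk 16.47
axes
 [[-0.974 -0.002  0.228]
 [-0.228 -0.    -0.974]
 [ 0.002 -1.    -0.   ]]
shift units [-0.07  0.13 -0.02]
[ 0.04111866 -0.65952028 -6.88281929] [ 0.02670296 -0.0249788  -0.00573188]
```

View pics/s8.png

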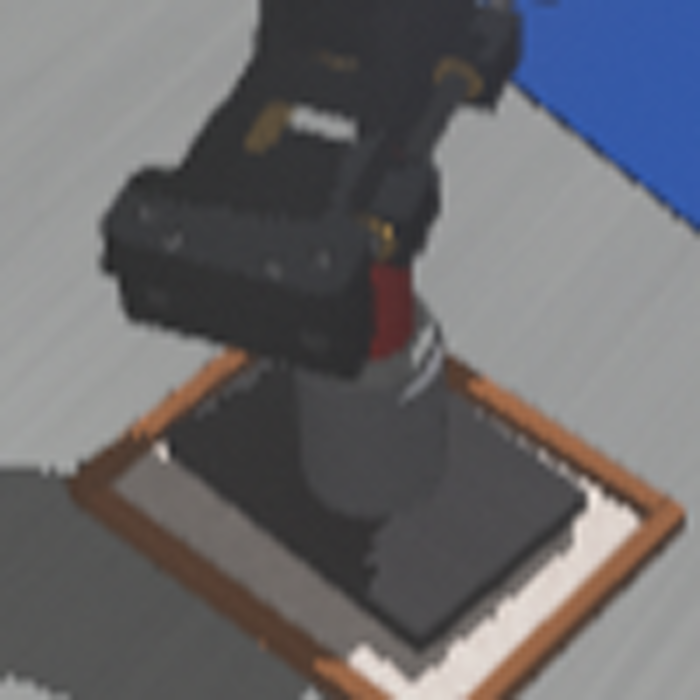

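View pics/w8c.png

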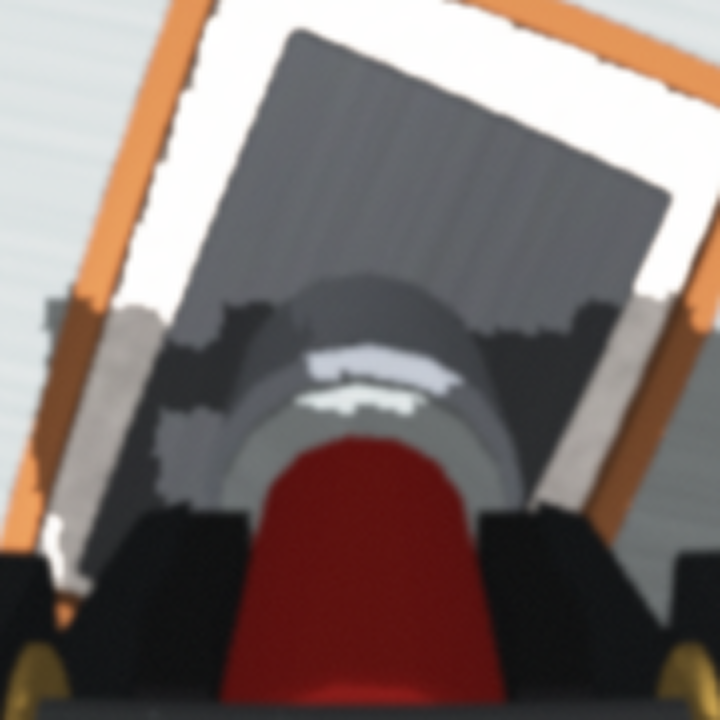

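The press hangs from the handle alone: the plate is clear of the tray floor and Fz is −6.9 N. Next I re-measure the mat while lifting higher.

>>> send_rows(
  motion=[
    [[0,0,0,0,-0.3,0,1],[0,0,0,0,-0.5,0,1],[0,0,0,0,-0.6,0,1],[0,0,0,0,-0.5,0,1],[0,0,0,0,-0.3,0,1]],
  ],
)

```text
clock: 16.98
tool_pos: [0.527, -0.0119, 0.169]
eef_rot: [0.08, -0.702, 0.703, -0.082]
contact_force: [-0.3, -0.2, -7.4]
opening: 0.333
```

```bash
cat >> h.py <<'E'
def mat(s,st=None):
    h=hsv(s); b=((h[...,0]>105)&(h[...,0]<122)&(h[...,1]>140)&(h[...,2]>50)); B,l=blobs(b); i=max(B,key=lambda q:q[1][4])[0]
    c=max(cv2.findContours((l==i).astype(np.uint8),0,1)[0],key=len); P=np.array([plane(s,p[0],.004,st)[:2] for p in c],np.float32)
    return cv2.minAreaRect(P)
E
python3 - <<'E'
from h import *
togo([.502,.238,.165])
for n in ("scene","top","wrist"):
    s,st=snap(n,n+"9.png"); print(n,mat(s,st))
E
```

```text
pos [ 0.527  -0.0119  0.169 ] F [-0.3 -0.2 -7.4] open 0.333 clk 16.98
axes
 [[-0.974  0.002  0.228]
 [-0.228  0.    -0.974]
 [-0.002 -1.     0.001]]
shift units [ -1.63   0.2  -12.45]
scene ((0.5023191571235657, 0.23421712219715118), (0.11809301376342773, 0.15825626254081726), 73.62269592285156)
top ((0.5017416477203369, 0.2380020022392273), (0.11912203580141068, 0.15699519217014313), 73.8780288696289)
wrist ((0.5014365911483765, 0.23587527871131897), (0.11918920278549194, 0.15888240933418274), 73.86819458007812)
```

View pics/wrist9.png

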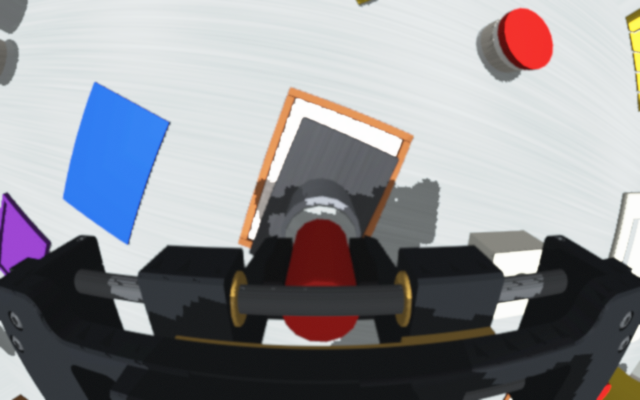

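View pics/scene9.png

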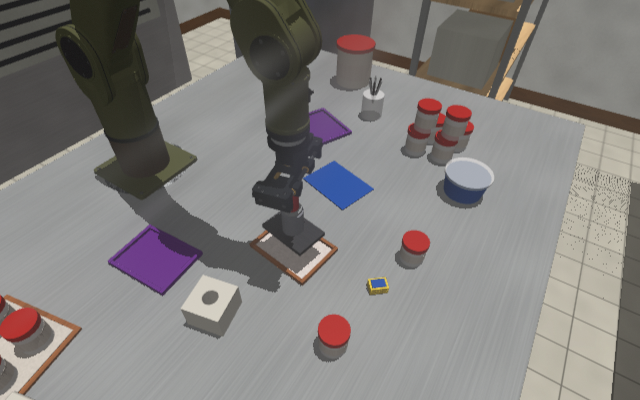

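Run:
```python
from h import *
s,st=snap("wrist"); z=st["tool_pos"][2]-.096
crop(s,330,170,80,5,"w9c.png")
a,b,c=[plane(s,p,z,st) for p in ((302.5,118),(398,157),(266,220))]
for u,v in ((a,b),(c,a)): d=v-u; print(np.hypot(*d[:2]),np.degrees(np.arctan2(d[1],d[0])))
togo([.5017,.236,.165])
```

```text
0.07750231042201781 -98.341946139929
0.08411289563993324 -7.646719779468311
pos [ 0.5262 -0.0118  0.1674] F [-0.3  0.1 -7.1] open 0.327 clk 17.18
axes
 [[-0.974  0.     0.228]
 [-0.228 -0.    -0.974]
 [-0.    -1.     0.   ]]
shift units [ -1.63   0.12 -12.35]
```

View pics/w9c.png

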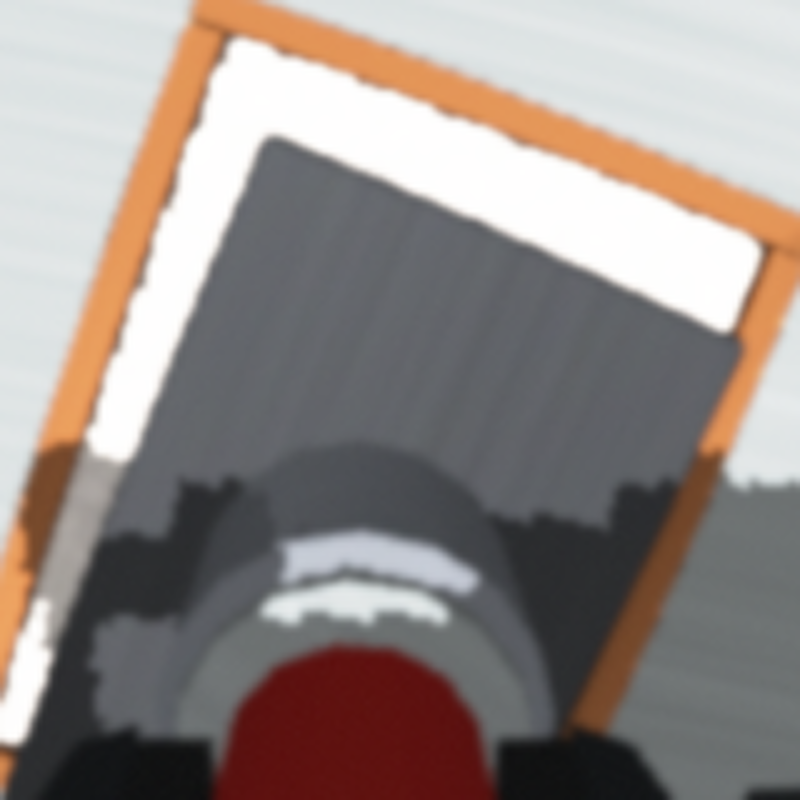

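>>> send_rows(
  motion=[
    [[0,0,0,-0.05,0,-0.4,1],[0,0,0,-0.1,0,-0.8,1],[0,0,0,-0.15,0,-1,1],[0,0,0,-0.15,0,-1,1],[0,0,0,-0.15,0,-1,1]],
  ],
)

```text
clock: 17.6
tool_pos: [0.5181, 0.0743, 0.1666]
eef_rot: [-0.082, 0.703, -0.702, 0.081]
contact_force: [-0.5, 0.3, -6.4]
opening: 0.33
```

>>> send_rows(
  motion=[
    [[0,0,0,-0.15,0,-1,1],[0,0,0,-0.15,0,-1,1],[0,0,0,-0.15,0,-1,1],[0,0,0,-0.15,0,-1,1],[0,0,0,-0.15,0,-1,1]],
  ],
)

```text
clock: 18.02
tool_pos: [0.5097, 0.1752, 0.1666]
eef_rot: [0.082, -0.702, 0.702, -0.081]
contact_force: [0.8, -0.4, -7.2]
opening: 0.33
```

>>> send_rows(
  motion=[
    [[0,0,0,-0.15,0,-0.9,1],[0,0,0,-0.1,0,-0.7,1],[0,0,0,-0.1,0,-0.4,1],[0,0,0,0,0,-0.15,1],[0,0,0,0,0,0,1]],
  ],
)

```text
clock: 18.43
tool_pos: [0.5071, 0.2176, 0.1668]
eef_rot: [0.082, -0.702, 0.702, -0.081]
contact_force: [-0.5, -1.0, -7.6]
opening: 0.328
```

>>> send_rows(
  motion=[
    [[0,0,0,0,0,-0.5,1],[0,0.5,0,0,0,-0.3,1],[0,0.7,0,0,0,-0.1,1],[0,0.5,0,0,0,0,1],[0,0,0,0,0,0,1]],
  ],
)

```text
clock: 18.85
tool_pos: [0.5036, 0.234, 0.1672]
eef_rot: [0.033, -0.706, 0.707, -0.032]
contact_force: [-0.1, -0.1, -7.3]
opening: 0.327
```

Run:
```python
from h import *
togo([.5017,.236,.115])
s,st=snap("wrist","w10.png"); t,_=snap("scene"); crop(t,330,180,60,6,"s10.png")
```

```text
pos [0.5036 0.234  0.1672] F [-0.1 -0.1 -7.3] open 0.327 clk 18.85
axes
 [[-0.996 -0.     0.092]
 [-0.092 -0.001 -0.996]
 [ 0.    -1.     0.001]]
shift units [ 0.08  2.61 -0.11]
```

View pics/w10.png

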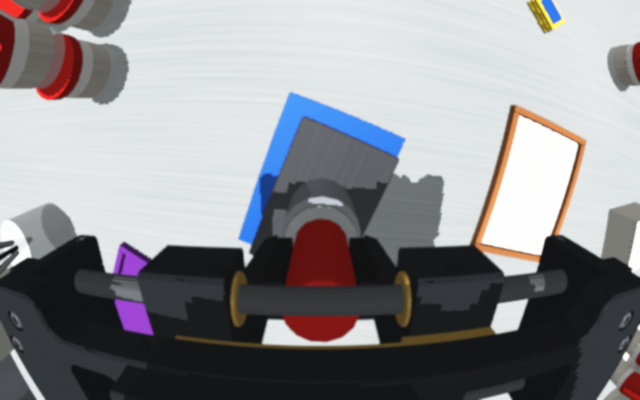

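View pics/s10.png

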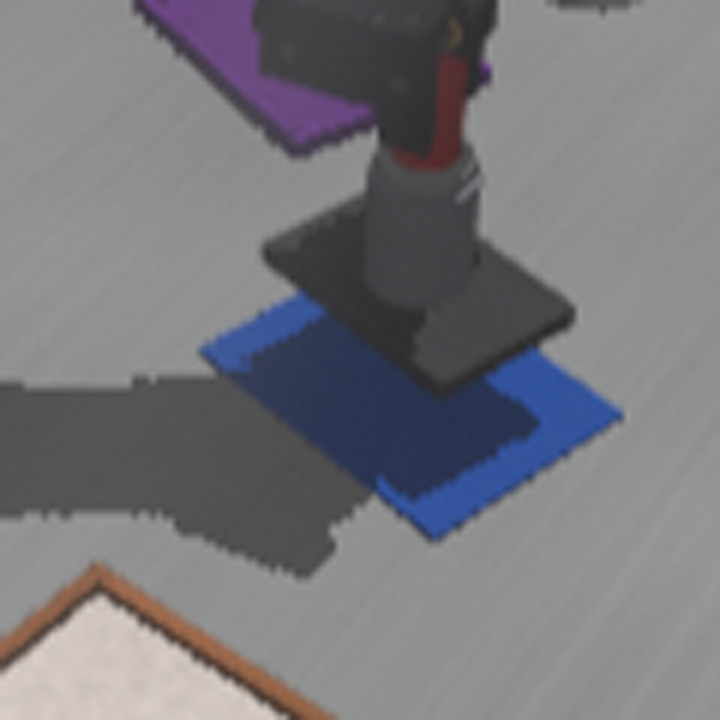

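The plate lies parallel to the mat's edge in the wrist view, with equal slopes. Lowering.

>>> send_rows(
  motion=[
    [[0,0,0,0.06,0.3,-0.08,1],[0,0,0,0,0.7,0,1],[0,0,0,0,0.7,0,1],[0,0,0,0,0.4,0,1],[0,0,0,0,0.1,0,1]],
  ],
)

```text
clock: 19.37
tool_pos: [0.5013, 0.2353, 0.1216]
eef_rot: [0.034, -0.706, 0.707, -0.032]
contact_force: [-0.5, 0.2, -6.5]
opening: 0.329
```

>>> send_rows(
  motion=[
    [[0,0,0,0,0.1,0,1],[0,0,0,0,0,0,1],[0,0,0,0,0,0,1],[0,0,0,0,0,0,1],[0,0,0,0,0,0,1]],
  ],
)

```text
clock: 19.78
tool_pos: [0.5028, 0.2361, 0.1219]
eef_rot: [-0.033, 0.706, -0.706, 0.034]
contact_force: [-0.2, 0.1, -7.4]
opening: 0.329
```

Run:
```python
from h import *
togo([.5017,.236,.113])
s,st=snap("wrist"); t,_=snap("scene"); crop(t,335,180,50,7,"s11.png"); crop(s,330,190,90,4,"w11.png")
```

```text
pos [0.5028 0.2361 0.1219] F [-0.2  0.1 -7.4] open 0.329 clk 19.78
axes
 [[-0.996  0.001  0.094]
 [-0.094  0.001 -0.996]
 [-0.001 -1.    -0.   ]]
shift units [0.05 0.44 0.  ]
```

View pics/w11.png

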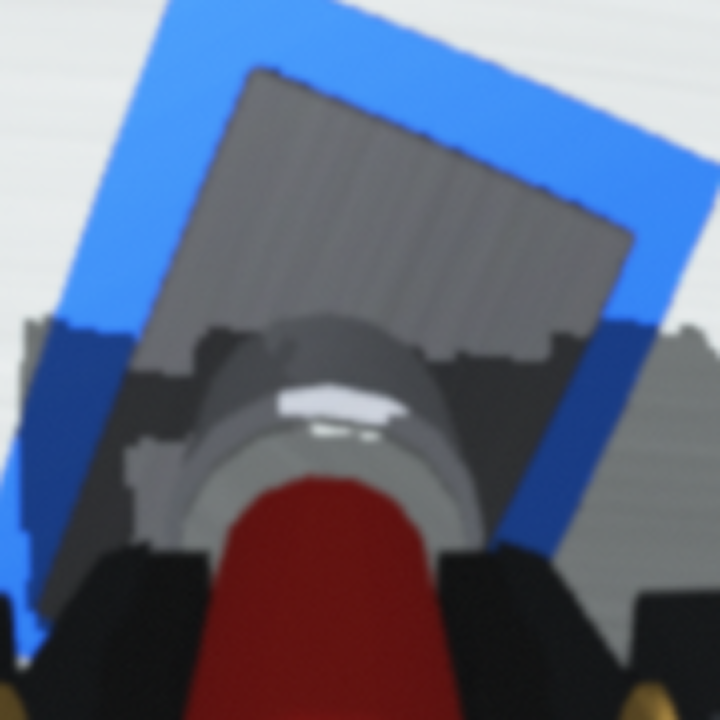

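View pics/s11.png

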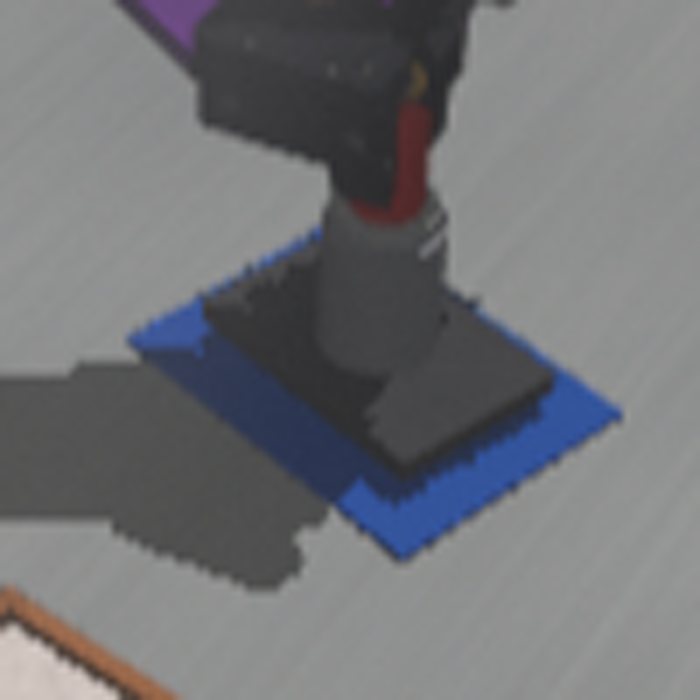

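>>> send_rows(
  motion=[
    [[0,0,0,0.02,0.1,0,1],[0,0,0,0,0.1,0,1],[0,0,0,0,0.1,0,1],[0,0,0,0,0.05,0,1],[0,0,0,0,0,0,1]],
  ],
)

```text
clock: 20.3
tool_pos: [0.5017, 0.2358, 0.1139]
eef_rot: [0.033, -0.706, 0.706, -0.033]
contact_force: [-0.3, 0.2, -7.0]
opening: 0.329
```

>>> send_rows(
  motion=[
    [[0,0,0,0,0.03,0,1],[0,0,0,0,0.03,0,1],[0,0,0,0,0.02,0,1],[0,0,0,0,0,0,1],[0,0,0,0,0,0,1]],
  ],
)

```text
clock: 20.72
tool_pos: [0.502, 0.2359, 0.1127]
eef_rot: [0.033, -0.706, 0.706, -0.033]
contact_force: [-0.4, 0.4, -7.7]
opening: 0.33
```

>>> send_rows(
  motion=[
    [[0,0,0,0,0.02,0,1],[0,0,0,0,0.02,0,1],[0,0,0,0,0.02,0,1],[0,0,0,0,0,0,1],[0,0,0,0,0,0,1]],
  ],
)

```text
clock: 21.13
tool_pos: [0.5022, 0.2359, 0.1122]
eef_rot: [-0.033, 0.706, -0.706, 0.033]
contact_force: [-0.7, -0.3, 3.4]
opening: 0.33
```

Set down: about 10 N on the mat. I check the centring before letting go.

Run:
```python
from h import *
s,st=snap("wrist"); print(st["contact_force"]); print("mat",mat(s,st)); crop(s,330,190,90,4,"w12.png")
h=hsv(s);
```

```text
[-0.73129973 -0.25408152  3.36236418]
mat ((0.5015498995780945, 0.23611481487751007), (0.11910348385572433, 0.15854951739311218), 73.81056213378906)
```

View pics/w12.png

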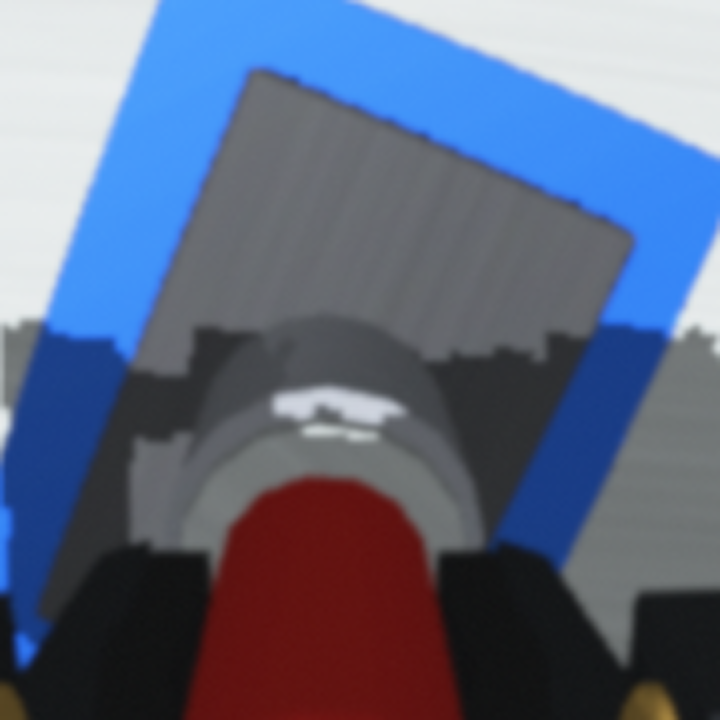

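>>> send_rows(
  motion=[
    [[0,0,0,0,-0.02,0,1],[0,0,0,0,0,0,-1],[0,0,0,0,0,0,-1],[0,0,0,0,0,0,-1],[0,0,0,0,0,0,-1]],
  ],
)

```text
clock: 21.6
tool_pos: [0.5023, 0.2361, 0.1119]
eef_rot: [-0.033, 0.706, -0.706, 0.033]
contact_force: [-0.1, -0.4, -0.5]
opening: 0.612
```

>>> send_rows(
  motion=[
    [[0,0,0,0,0,0,-1],[0,0,0,0,0,0,-1],[0,0,0,0,0,0,-1],[0,0,0,0,0,0,-1],[0,0,0,0,0,0,-1]],
  ],
)

```text
clock: 22.02
tool_pos: [0.502, 0.2359, 0.1119]
eef_rot: [0.033, -0.706, 0.706, -0.033]
contact_force: [0.1, -0.4, -0.6]
opening: 0.983
```

Run:
```python
from h import *
togo([.502,.236,.22]); s,st=snap("wrist","w13.png")
```

```text
pos [0.502  0.2359 0.1119] F [ 0.1 -0.4 -0.6] open 0.983 clk 22.02
axes
 [[-0.996  0.     0.094]
 [-0.094 -0.    -0.996]
 [-0.    -1.     0.   ]]
shift units [-0.   -5.41 -0.  ]
```

View pics/w13.png

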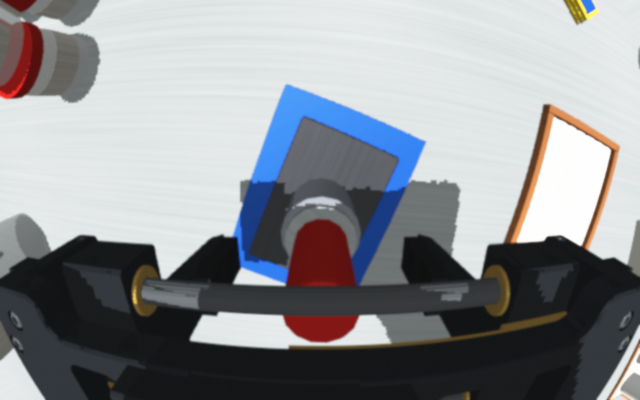

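Fingers are open and clear of the handle. Rising straight up.

>>> send_rows(
  motion=[
    [[0,0,0,0,-0.4,0,-1],[0,0,0,0,-0.9,0,-1],[0,0,0,0,-1,0,-1],[0,0,0,0,-1,0,-1],[0,0,0,0,-1,0,-1]],
  ],
)

```text
clock: 22.48
tool_pos: [0.5019, 0.2358, 0.1993]
eef_rot: [0.033, -0.706, 0.706, -0.033]
contact_force: [0.4, 0.1, -0.0]
opening: 1.0
```

>>> send_rows(
  motion=[
    [[0,0,0,0.5,-0.8,0,-1],[0,0,0,0.8,-0.5,0,-1],[0,0,0,0.6,-0.2,0,-1],[0,0,0,0.3,0,0,-1],[0,0,0,0,0,0,-1]],
  ],
)

```text
clock: 22.9
tool_pos: [0.4569, 0.2318, 0.2285]
eef_rot: [-0.034, 0.706, -0.706, 0.033]
contact_force: [0.6, 0.5, 0.2]
opening: 1.002
```

Run:
```python
from h import *
s,st=snap("wrist","w14.png"); print(st["tool_pos"],st["contact_force"],"mat",mat(s,st)); t,_=snap("scene"); crop(t,335,180,60,6,"s14.png"); u,_=snap("top","t14.png")
e=redtop(s,proj(s,[.502,.236,.1515],st)); print(e[0],plane(s,e[0],.1515,st))
h=hsv(s); 
# plate: dark region hull -> project on z=.016
a=np.array([plane(s,p,.016,st)[:2] for p in ((0,0),)])
```

```text
[0.45693652 0.23177279 0.22845184] [0.64560109 0.51097849 0.21614262] mat ((0.5007507801055908, 0.2362019419670105), (0.11878985166549683, 0.15947331488132477), 73.86137390136719)
[320.82351685 151.83056641] [0.50194702 0.23588595 0.1515    ]
```

View pics/w14.png

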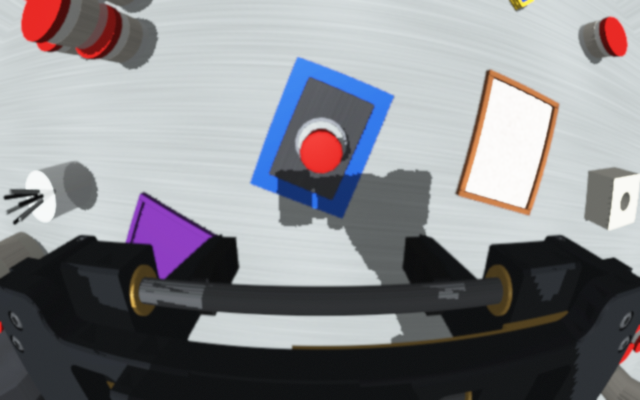

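View pics/s14.png

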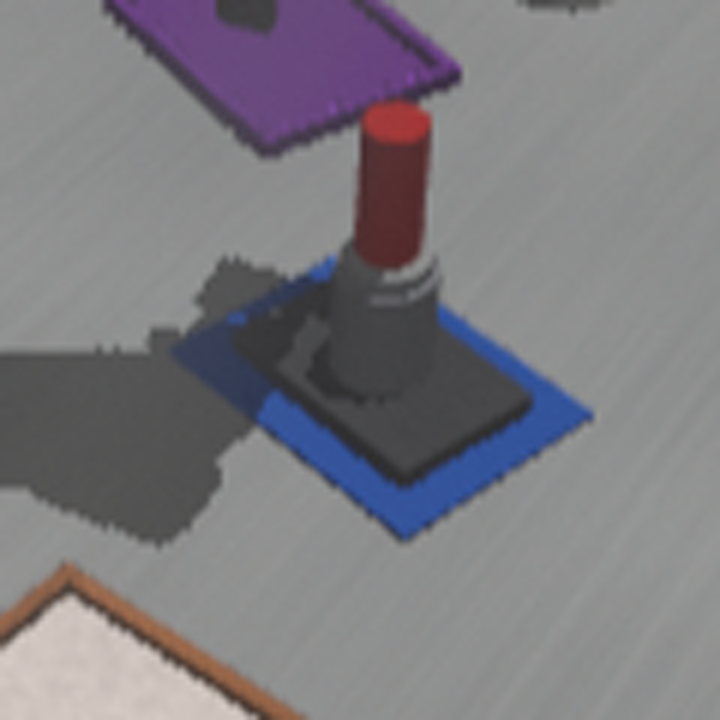

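View pics/t14.png

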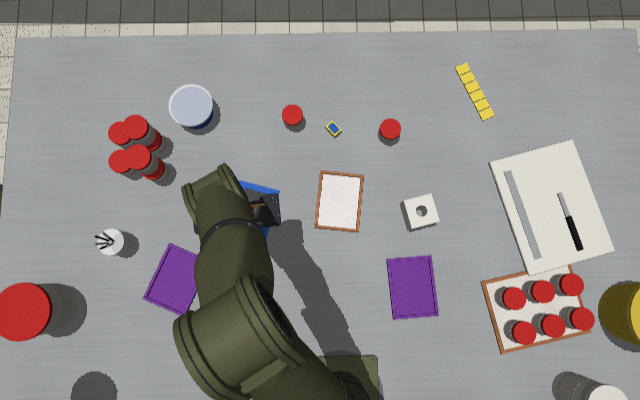

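```bash
python3 -c "
from plant import job; print(job.finish_job())"
```

```text
the job is handed in; nothing more can be done
None
```

I fitted the handle to the press, lifted the press by its handle alone, and set it down flat on the blue mat. I then let go and handed the job in at about 23 s.

- **Fit:** I pressed the shank in at about 28 N. The push grew over roughly 6 mm and then stopped hard. The total on the tray was about 35 N, under the 42 N limit. The collar stayed about 3 mm above the rim.
- **Lift:** the press hung from the handle alone at about 7 N with no sign of slipping.
- **Placing:** I turned it about 8° to line up with the mat and set it down with about 10 N on the mat.
- **Last checks:** in the wrist picture the handle's top was about 1 mm from the mat centre, and the handle stood upright with the plate parallel to the mat. The pots and cassettes had not moved in the overhead picture, and the gripper was clear and touching nothing.
- **Disagreements:** the three cameras differed by up to 4 mm on the mat's position, so I used the wrist camera's value, which lies between the other two. Once the arm was over the mat the overhead view of the plate was blocked, so the placing rests on the wrist and scene cameras.

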